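# Release the tin from its ratchet clamp

### The arm

A 6-joint arm with a two-finger parallel gripper is mounted at the origin on a cart in front of the work surface, level with it; the furniture and walls round the work are solid. World frame = base frame: x ahead of the robot, y to its left, z up, the work surface at z = 0. Lengths are in m, angles in rad, forces in N, time in s.
With the tool pointing down it reaches from about 0.3 to 0.825 m from the base axis. Payload 5.4 kg.
Tool frame: the origin (TCP) lies between the finger pads; the fingertips stand 8 mm ahead of it and the grasp point (between the pads) lies 11 mm behind it; z points along the fingers, y is the line along which they close (so a half turn about z gives the same grasp; the last joint's range is limited). The gripper opens to 92 mm and grips with 3 to 60 N. Pads are 20 mm wide; open, the fingers measure 128 mm over their backs; the gripper's body (75 mm by 189 mm) begins 69 mm behind the grasp point.
Start: joints at [-1.359, 0.158, 1.597, -0, 1.386, -0.21], TCP at [0.235, -0.525, 0.223] pointing down, gripper open.
Joint ranges: [-2.91, 2.91], [-0.94, 2.29], [0.18, 2.7], [-1.29, 4.43], [0.17, 2.64], [-3, 3]. Speed limits (rad/s): [2.57, 2.57, 3.14, 3.14, 3.14, 3.14].

### API

Orientations are given as a rotation vector (axis times angle).
In Python, from cell import * gives the robot as it stands. The module is installed in compiled form; this text tells all that it offers.
- The arm moves only by the tool send_rows, never from a script. Its argument "plan" is a list of rows, each a list of 7 numbers: the shift along the world's x, y, z in cm, then the turn, a rotation vector about the world's x, y, z in degrees, then the opening, from -1 (shut) to 1 (fully open). In form: [[dx, dy, dz, ax, ay, az, claw], ...]. A call has 1 to 12 rows; each row shifts and turns the commanded pose from where the row before left it; what a row does not reach is not made up. A row lasts 1/10 s, in which the tool goes at most 50 mm and 8.59 degrees, less where a joint would pass 70% of its speed; a pose out of reach is approached as far as the arm can. A call is refused whole if a number of a shift passes 5 or a number of a turn 8.59, either way. A call with a gripper value outside its range is refused whole. The fingers move at their own pace and stop on an object; "squeeze" is the grip in N (left out, the last holds). Time passes only in rows, so rows that do not move let the fingers close. It gives the time, the measured TCP pose, the force, the opening and the grip force at its end, in the units of the state.
- sense(): the state, without advancing time (a new reading comes with each control period).
- get_image(name): name is "side" or "top"; returns (picture, depth): 400x640x3 uint8, red, green, blue; 400x640 float32, m along the optical axis (not along the pixel's ray), 0 where there is no reading.
- camera_info(name): a dict with "fx", "fy", "cx", "cy" (pixels), "camera_from_world" (4x4, takes a point from world to camera coordinates). Camera axes: x right, y up, looking along -z (the intrinsics and any distortion apply to the point x, -y, -z); pixel columns grow to the right and rows downward; lengths in m; the calibration is good to about 2 mm. A picture is of the moment at which its call begins. camera_info takes no time and is no camera call.
- close_job(): hands the job in; it is judged then, once.
The state is a dict: "time_s": time; "qpos": joint angles; "joint_velocities": joint speeds; "tau": joint torques, N m; "tool_pos": TCP position; "eef_rot": TCP orientation; "contact_force": force on the tool from outside, world axes, zero at the start; "moment": the same for the moment, N m; "opening": opening from 0.0 (shut) to 1.0 (fully open); "grip_force": force on a finger pad.
Only numpy, scipy, OpenCV 4.12 (cv2) and the standard library are available. Lean on these libraries where they do the work, as an engineer would, in place of code of your own. Each camera call takes 0.05 s, during which the arm holds its last target. There are 200 camera calls.

### The job

The tin is needed for cooking: free it from the bench clamp that holds it. Lift that clamp's ratchet pawl clear of the toothed bar by its black tab, then draw the bar back by its round knob as far as it goes, so that the jaw stands well off the tin. The tin is to stay standing in its place, and the other clamp, with the spice jar, stays shut.

Things in the scene. Friction and masses are not known exactly. Their poses are not given: they have to be found in the camera images.
- tin_clamp: The clamp to work, holding the tin. Two alike clamps stand on the worktop, left and right by chance: light wood base 70 mm wide, 10 mm thick, steel toothed bar along its middle, metal jaws. Origin under the base, on its centre line; x: along the bar from knob to tin, y: across, z: up. Along x: knob at -145, pawl pin at -85, tab at -35, tin centre at +84 mm.
- tin_tab (a point): Centre of the black finger tab of its pawl: an upright plate 12 mm thick (y), 24 mm long (x), top 14 mm above and foot 22 mm below this point, which starts 73 mm above the worktop. Pinch it from above across y. x, y, z as the clamp's, tilting with the pawl. Metal cheeks, 28 mm wide, 60 mm high, end 20 mm short of it on the -x side; the jaw is 53 mm off on the +x side.
- tin_pawl (a joint): Angle of that pawl (rad), 0 down in the teeth, grows as lifted, stop at 1.2. Its pin is level, along y, 50 mm behind (-x) and 26 mm below the tab's centre: lifting carries the tab up and back. Stays where left; 1 N lifts it. Clear of the bar from 0.15; 0.4 to 0.8 is a good lift. While down it blocks the bar (3 mm play).
- tin_knob (a point): Centre of the round black knob at the near end of that clamp's bar: 26 mm diameter, 30 mm high (15 up, 15 down) on a thin post, centre 55 mm above the worktop, 29 mm of free air to the cheeks. x: along the bar towards the tin, so the bar is drawn back along -x; y: across; z: up.
- tin_bar (a joint): Travel of that bar (m): 0 with its jaw at the tin (1.5 mm clear), grows as it is drawn back, end stop at 0.050. Slides with about 2 N.
- tin_centre (a point): Centre of the round food tin with a paper label, 76 mm diameter, 58 mm high, loose, standing on the clamp's base between the fixed far jaw and the jaw on the bar. Its z axis is up.
- jar_tab (a point): Centre of the same kind of tab on the other clamp's pawl; that clamp holds the slim spice jar with a green lid (45 mm diameter, 106 mm high). Leave alone.
- jar_knob (a point): Centre of the same kind of knob on the other clamp's bar. Leave alone.
Mind the look-alikes: they are no part of the job. Leave any orange look-alike of the part that bears tin_centre alone.

How it is judged:
By the outcome, as a careful person would: the job done as asked, in the order asked, and still so for the second after the job is handed in, with the robot touching nothing.
It also fails if it takes over 40 s, if anything falls off the work surface, if the arm or the gripper's body presses on something with over 40 N, if the wrist force passes 120 N, or if a joint passes its speed limit or range.

## Working session

There is one attempt and no reset: what is moved stays moved. The work goes in short steps, Python scripts to look and compute and a tool call to move; the robot and the scene stay as the last step left them, time stands still between calls to the robot, and variables do not carry over. Pictures are saved under pics/ and viewed, at most 10 in all, crops included, and the job is handed in when it is done.

Besides the shell and the picture viewer there is one more tool, called after "Request:" in YAML: its name, and indented under it one key for each argument. send_rows: Moves the arm, as the interface text tells. Its arguments: {"type":"object","properties":{"plan":{"type":"array","items":{"type":"array","items":{"type":"number"}}},"squeeze":{"type":"number"}},"required":["plan"]}

```bash
mkdir -p pics
cat > h.py <<'E'
from cell import *
import numpy as np, cv2
def world(name, d):
    c=camera_info(name); v,u=np.mgrid[0:400,0:640]
    p=np.stack([(u-c["cx"])/c["fx"]*d,-(v-c["cy"])/c["fy"]*d,-d,np.ones_like(d)],-1)
    return (p@np.linalg.inv(c["camera_from_world"]).T)[...,:3]
E
python3 - <<'E'
from h import *
for n in("top","side"):
    im,d=get_image(n); cv2.imwrite(f"pics/{n}0.png",im[...,::-1]); np.savez(f"{n}0.npz",im=im,d=d)
    c=camera_info(n); print({k:v for k,v in c.items() if k!="camera_from_world"}, np.linalg.inv(c["camera_from_world"]).round(3).tolist())
s=sense();print(s)
E
```

```text
{'fx': 449.5493428937581, 'fy': 449.5493428937581, 'cx': 314.9392139105674, 'cy': 205.53757200752008} [[0.008, 0.996, -0.089, 0.432], [-1.0, 0.007, -0.019, 0.217], [-0.018, 0.089, 0.996, 0.934], [0.0, 0.0, 0.0, 1.0]]
{'fx': 419.8891273309303, 'fy': 419.8891273309303, 'cx': 323.43107654202953, 'cy': 196.77975457547808} [[-0.964, 0.122, -0.238, 0.315], [-0.266, -0.354, 0.897, 0.991], [0.025, 0.927, 0.373, 0.405], [0.0, 0.0, 0.0, 1.0]]
{'time_s': 0.1, 'qpos': array([-1.35908658e+00,  1.59021806e-01,  1.59809322e+00, -1.77935910e-05,
        1.38622260e+00, -2.10129399e-01]), 'joint_velocities': array([-0.00036583, -0.00174254, -0.00251223,  0.00038588,  0.00147836,
       -0.00037057]), 'tau': array([ 4.83687108e-04, -3.86503458e+01, -3.22960210e+01,  7.02671916e-02,
        3.39138508e-02, -5.03702722e-05]), 'tool_pos': array([ 0.2352675 , -0.524053  ,  0.22170383]), 'eef_rot': array([-3.07026384e+00, -6.57360977e-01,  2.96202892e-05]), 'contact_force': array([0.38243598, 0.45017595, 0.06827037]), 'moment': array([-0.0377268 ,  0.01106766,  0.01762627]), 'grip_force': 0.0, 'opening': 1.004096895493312}
```

View pics/top0.png

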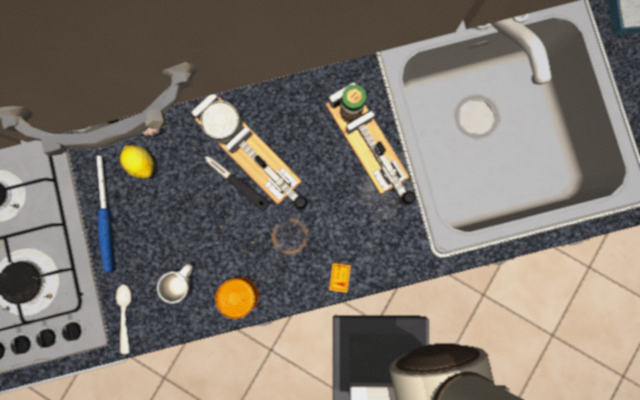

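View pics/side0.png

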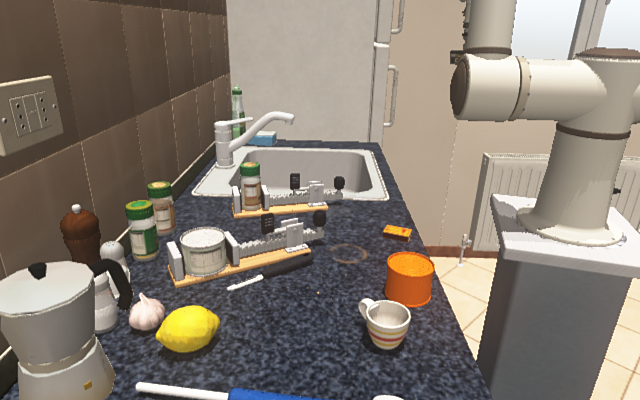

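The top view shows the tin clamp on the left: tin at (220,121), knob at (301,201). The jar clamp is on the right, with its lid at (354,98). In the side view the tin clamp's tab is near (268,222) and its knob near (320,218). The orange can (236,298 in the top view) is a look-alike, to be left alone.

Run:
```python
from h import *
D={n:np.load(f"{n}0.npz") for n in("top","side")}
W={n:world(n,D[n]["d"]) for n in D}
im=D["top"]["im"];w=W["top"]
hsv=cv2.cvtColor(im,cv2.COLOR_RGB2HSV)
m=cv2.inRange(hsv,(8,60,110),(25,255,255)); m[:, :190]=0;m[:,320:]=0;m[:80]=0;m[215:]=0
pts=w[m>0]; pts=pts[abs(pts[:,2]-.01)<.012]
r=cv2.minAreaRect(pts[:,:2].astype(np.float32)*1000);print("base",len(pts),r,pts[:,2].mean())
def blob(n,box,zr,vmax=60):
    u0,v0,u1,v1=box;h=cv2.cvtColor(D[n]["im"],cv2.COLOR_RGB2HSV)
    k=np.zeros((400,640),bool);k[v0:v1,u0:u1]=1
    k&=(h[...,2]<vmax)&(W[n][...,2]>zr[0])&(W[n][...,2]<zr[1])
    p=W[n][k];vu=np.argwhere(k)
    print(n,len(p),vu.mean(0)[::-1] if len(p) else 0,np.median(p,0).round(4),p.min(0).round(4),p.max(0).round(4))
blob("top",(285,185,320,215),(.045,.08));blob("top",(240,135,290,180),(.06,.1))
blob("side",(308,205,332,232),(.03,.08));blob("side",(255,208,280,240),(.04,.1))
h=w[105:140,200:242].reshape(-1,3);t=h[(h[:,2]>.055)&(h[:,2]<.08)];print("tin",np.median(t,0),t.min(0),t.max(0),cv2.minEnclosingCircle(t[:,:2].astype(np.float32)))
big=cv2.resize(im[85:215,185:315],None,fx=4,fy=4,interpolation=cv2.INTER_CUBIC);cv2.imwrite("pics/c.png",big[...,::-1])
```

```text
base 1639 ((631.2904052734375, 376.85614013671875), (254.11654663085938, 73.70523071289062), 44.84518051147461) 0.009336987290674854
top 101 [299.68316832 202.22772277] [0.5153 0.2624 0.0688] [0.5042 0.2513 0.0482] [0.5276 0.2762 0.0726]
top 45 [260.53333333 161.6       ] [0.5903 0.3372 0.0866] [0.5842 0.3313 0.0615] [0.6001 0.3469 0.0907]
side 174 [319.18390805 218.38505747] [0.5124 0.2725 0.0591] [0.5024 0.2601 0.0392] [0.5272 0.2781 0.0723]
side 175 [266.55428571 223.72571429] [0.5924 0.3476 0.0673] [0.5823 0.3362 0.0499] [0.6033 0.3525 0.0884]
tin [0.67716886 0.42498464 0.06526912] [0.64191849 0.3823253  0.05501137] [0.71150621 0.46631519 0.07276594] ((0.6774229407310486, 0.4249664545059204), 0.05305103957653046)
```

View pics/c.png

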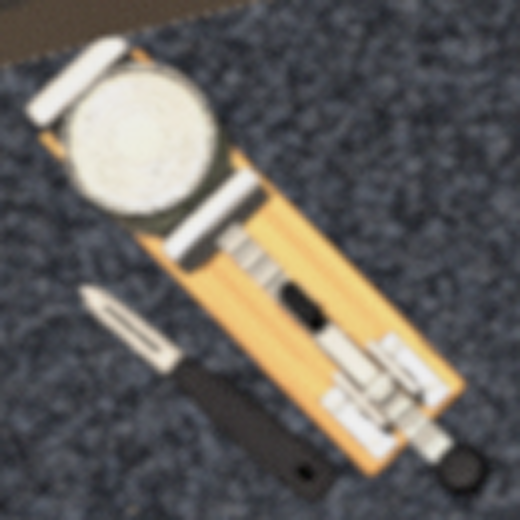

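Knob, tab and tin all lie on a line at 45°. The spacings come out at 109 and 228 mm, against 110 and 229 given. Before moving I'll check for tall or overhanging obstacles.

Run:
```python
from h import *
w=world("top",np.load("top0.npz")["d"])
for u,v in[(180,75),(140,115),(60,140),(300,30),(200,60),(540,60),(490,20),(354,98)]: print(u,v,w[v,u].round(3))
k=(w[...,2]>.12)&(w[...,0]>.1)&(w[...,0]<.8)&(w[...,1]>-.5)&(w[...,1]<.6)
print(k.sum());p=w[k&(np.arange(400)[:,None]<300)];print(p.min(0),p.max(0))
```

```text
180 75 [0.524 0.295 0.697]
140 115 [0.502 0.317 0.696]
60 140 [0.488 0.36  0.697]
300 30 [0.548 0.23  0.699]
200 60 [0.533 0.285 0.696]
540 60 [ 0.755 -0.156  0.175]
490 20 [0.581 0.107 0.647]
354 98 [0.705 0.161 0.118]
52869
[ 0.43158321 -0.17849174  0.12016599] [0.7999886  0.43216461 0.9340245 ]
```

Request:
send_rows:
  plan:
    - [1.5,3.6,0,0,0,1.7,1]
    - [1.5,3.6,0,0,0,1.7,1]
    - [1.5,3.6,0,0,0,1.7,1]
    - [1.5,3.6,0,0,0,1.7,1]
    - [1.5,3.6,0,0,0,1.7,1]
    - [1.5,3.6,0,0,0,1.7,1]
    - [1.5,3.6,0,0,0,1.7,1]
    - [1.5,3.6,0,0,0,1.7,1]
    - [1.5,3.6,0,0,0,1.8,1]
    - [1.5,3.6,0,0,0,1.8,1]
    - [1.5,3.6,0,0,0,1.8,1]
    - [1.5,3.6,0,0,0,1.8,1]

```text
time_s: 1.3
tool_pos: [0.4155, -0.0909, 0.2224]
eef_rot: [-2.902, -1.203, 0.0]
contact_force: [0.8, -0.0, -0.1]
opening: 1.002
grip_force: 0.0
```

Request:
send_rows:
  plan:
    - [1.5,3.6,0,0,0,0,1]
    - [1.5,3.6,0,0,0,0,1]
    - [1.5,3.6,0,0,0,0,1]
    - [1.5,3.6,0,0,0,0,1]
    - [1.5,3.6,0,0,0,0,1]
    - [1.5,3.6,-1,0,0,0,1]
    - [1.5,3.6,-1,0,0,0,1]
    - [1.5,3.6,-1,0,0,0,1]
    - [1.5,3.6,-1,0,0,0,1]
    - [1.5,3.6,-1,0,0,0,1]
    - [1.4,3.6,-1,0,0,0,1]
    - [1.4,3.6,-1,0,0,0,1]

```text
time_s: 2.5
tool_pos: [0.5934, 0.3409, 0.1514]
eef_rot: [-2.903, -1.202, 0.002]
contact_force: [0.5, -0.6, 0.5]
opening: 0.998
grip_force: 0.0
```

Request:
send_rows:
  plan:
    - [0,0,0,0,0,0,0.3]
    - [0,0,0,0,0,0,0.3]

```text
time_s: 2.7
tool_pos: [0.5927, 0.3395, 0.1512]
eef_rot: [2.902, 1.203, -0.004]
contact_force: [0.1, 0.4, -0.2]
opening: 0.85
grip_force: 0.0
```

Run:
```python
from h import *
for n in("side","top"):
    im,d=get_image(n); cv2.imwrite(f"pics/{n}1.png",im[...,::-1])
print(sense()["qpos"],sense()["tool_pos"])
```

```text
[ 3.42180728e-01  4.86801554e-01  1.32828038e+00 -3.63298085e-04
  1.32642792e+00  1.12892360e+00] [0.59339676 0.33852484 0.15296462]
```

View pics/side1.png

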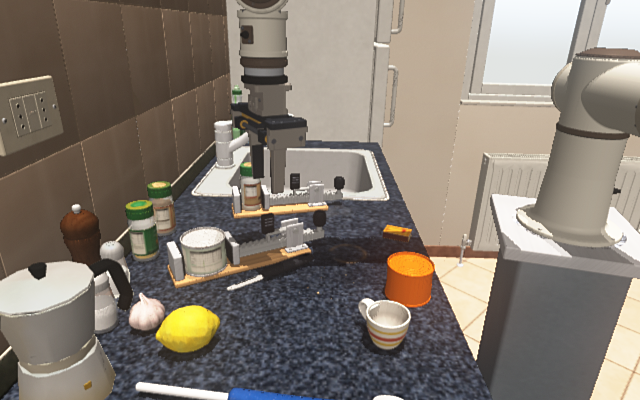

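The gripper stands above the tin clamp's tab (268,222), with its fingertips near (268,190) and nothing in the way. Lowering now.

Request:
send_rows:
  plan:
    - [0,0,-2,0,0,0,0.2]
    - [0,0,-2,0,0,0,0.2]
    - [0,0,-2,0,0,0,0.2]
    - [0,0,-1.3,0,0,0,0.2]
    - [0,0,-1,0,0,0,0.2]
    - [0,0,0,0,0,0,0.2]
  squeeze: 8

```text
time_s: 3.4
tool_pos: [0.5927, 0.3386, 0.0685]
eef_rot: [-2.903, -1.2, 0.003]
contact_force: [0.2, 0.2, 0.2]
opening: 0.6
grip_force: 0.0
```

Request:
send_rows:
  plan:
    - [0,0,0,0,0,0,-0.3]
    - [0,0,0,0,0,0,-0.6]
    - [0,0,0,0,0,0,-1]
    - [0,0,0,0,0,0,-1]
    - [0,0,0,0,0,0,-1]
    - [0,0,0,0,0,0,-1]
    - [0,0,0,0,0,0,-1]
    - [0,0,0,0,0,0,-1]
  squeeze: 8

```text
time_s: 4.2
tool_pos: [0.5932, 0.3397, 0.0697]
eef_rot: [-2.902, -1.201, -0.0]
contact_force: [-1.0, 1.6, 1.4]
opening: 0.131
grip_force: 8.0
```

The pads closed on 12 mm, which is the tab. Now the arc, six steps of 0.1 rad.

Request:
send_rows:
  plan:
    - [-0.083,-0.083,0.245,2.02,-2.02,0,-1]
    - [-0.083,-0.083,0.245,2.02,-2.02,0,-1]
    - [-0.1,-0.1,0.23,2.02,-2.02,0,-1]
    - [-0.1,-0.1,0.23,2.02,-2.02,0,-1]
    - [-0.23,-0.23,0.43,4.05,-4.05,0,-1]
    - [-0.26,-0.26,0.4,4.05,-4.05,0,-1]
    - [-0.29,-0.29,0.36,4.05,-4.05,0,-1]
    - [-0.31,-0.31,0.32,4.05,-4.05,0,-1]
    - [0,0,0,0,0,0,-1]

```text
time_s: 5.1
tool_pos: [0.5766, 0.3232, 0.0923]
eef_rot: [-2.592, -1.068, -0.796]
contact_force: [-1.0, 0.2, -5.0]
opening: 0.136
grip_force: 8.0
```

Run:
```python
from h import *
im,d=get_image("side"); c=cv2.resize(im[130:300,140:380],None,fx=3,fy=3);cv2.imwrite("pics/s2.png",c[...,::-1])
```

```text
(no output)
```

View pics/s2.png

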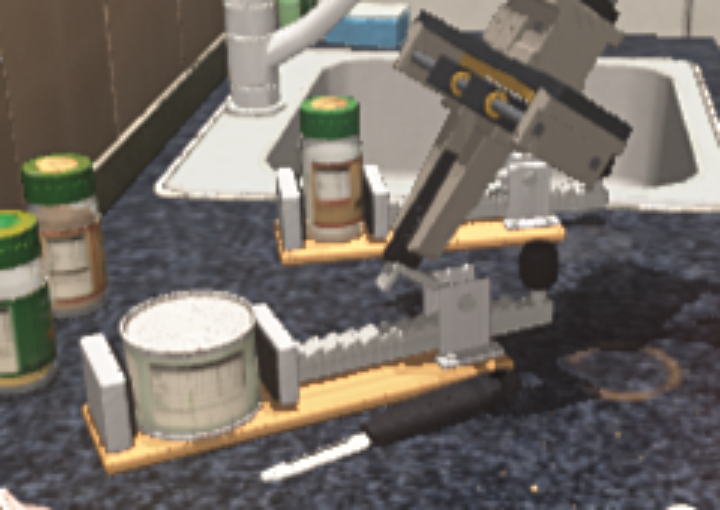

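The pawl is lifted: its nose stands clear of the bar at about (395,275) in the crop, and the tin is still in place. Opening, backing out along the tool axis, then straightening.

Request:
send_rows:
  plan:
    - [0,0,0,0,0,0,0]
    - [0,0,0,0,0,0,0.2]
    - [0,0,0,0,0,0,0.2]
    - [0,0,0,0,0,0,0.2]
    - [-0.4,-0.4,0.8,0,0,0,0.2]
    - [-0.8,-0.8,1.6,0,0,0,0.2]
    - [-0.8,-0.8,1.6,0,0,0,0.2]
    - [-0.8,-0.8,1.6,0,0,0,0.2]
    - [0,0,1.5,0,0,0,0.2]
    - [0,0,0,0,0,0,0.2]

```text
time_s: 6.15
tool_pos: [0.5528, 0.297, 0.1689]
eef_rot: [-2.589, -1.072, -0.808]
contact_force: [0.3, -0.5, 0.4]
opening: 0.596
grip_force: 0.0
```

Request:
send_rows:
  plan:
    - [-0.5,-0.5,0,-4.05,4.05,0,0.2]
    - [-0.5,-0.5,0,-4.05,4.05,0,0.2]
    - [-0.5,-0.5,0,-4.05,4.05,0,0.2]
    - [-0.5,-0.5,0,-4.05,4.05,0,0.2]
    - [-0.5,-0.5,0,-4.05,4.05,0,0.2]
    - [-0.5,-0.5,0,-4.05,4.05,0,0.2]
    - [0,0,0,0,0,0,0.2]

```text
time_s: 6.85
tool_pos: [0.5216, 0.268, 0.1644]
eef_rot: [2.902, 1.204, -0.002]
contact_force: [-0.2, 0.2, -0.2]
opening: 0.599
grip_force: 0.0
```

Run:
```python
from h import *
im,d=get_image("side"); c=cv2.resize(im[130:300,140:380],None,fx=3,fy=3);cv2.imwrite("pics/s3.png",c[...,::-1])
w=world("side",d);h=cv2.cvtColor(im,cv2.COLOR_RGB2HSV)[...,2]
k=(h<60)&(np.hypot(w[...,0]-.515,w[...,1]-.263)<.03)&(w[...,2]>.03)&(w[...,2]<.075);p=w[k];print(len(p),np.median(p,0),p.min(0),p.max(0))
print([sense()["tool_pos"].round(4) for _ in range(1)],sense()["eef_rot"])
```

```text
186 [0.51247373 0.27243119 0.06010986] [0.50231394 0.25845517 0.03923858] [0.52707901 0.27769108 0.0717169 ]
[array([0.5213, 0.2678, 0.1642])] [-2.90129953e+00 -1.20310356e+00 -1.29764166e-04]
```

View pics/s3.png

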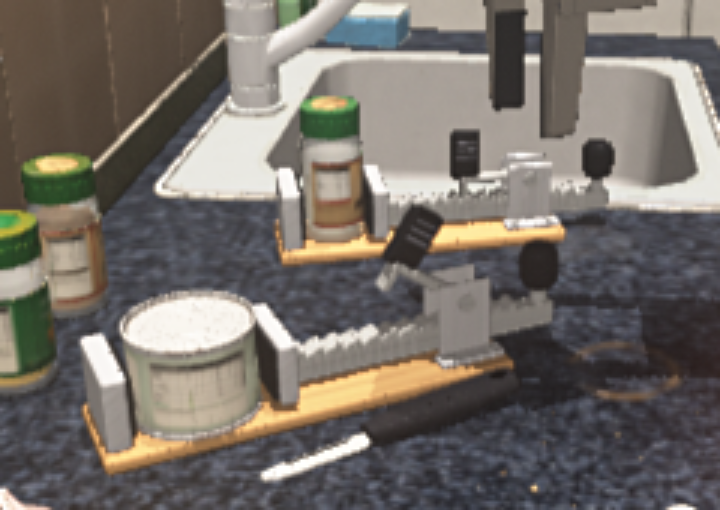

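The pawl stays up on its own: the tilted tab is at (415,235) in the crop and the knob at (538,265) hasn't moved. Next I descend on the knob and grip it.

Request:
send_rows:
  plan:
    - [-0.6,-0.4,0,0,0,0,0.2]
    - [0,0,-2.5,0,0,0,0.2]
    - [0,0,-2.5,0,0,0,0.2]
    - [0,0,-2.5,0,0,0,0.2]
    - [0,0,-2,0,0,0,0.2]
    - [0,0,-1,0,0,0,0.2]
    - [0,0,-0.9,0,0,0,0.2]
    - [0,0,0,0,0,0,0.2]

```text
time_s: 7.7
tool_pos: [0.5141, 0.2625, 0.0506]
eef_rot: [-2.903, -1.201, 0.002]
contact_force: [0.5, 0.4, -0.3]
opening: 0.601
grip_force: 0.0
```

Request:
send_rows:
  plan:
    - [0,0,0,0,0,0,-0.2]
    - [0,0,0,0,0,0,-0.4]
    - [0,0,0,0,0,0,-1]
    - [0,0,0,0,0,0,-1]
    - [0,0,0,0,0,0,-1]
    - [0,0,0,0,0,0,-1]
  squeeze: 20

```text
time_s: 8.3
tool_pos: [0.5156, 0.2627, 0.0518]
eef_rot: [2.902, 1.201, 0.001]
contact_force: [1.5, -1.8, 1.8]
opening: 0.271
grip_force: 20.0
```

25 mm between the pads, so the knob is held. Drawing back 50 mm along -x of the clamp.

Request:
send_rows:
  plan:
    - [-0.2,-0.2,0,0,0,0,-1]
    - [-0.4,-0.4,0,0,0,0,-1]
    - [-0.4,-0.4,0,0,0,0,-1]
    - [-0.4,-0.4,0,0,0,0,-1]
    - [-0.4,-0.4,0,0,0,0,-1]
    - [-0.4,-0.4,0,0,0,0,-1]
    - [-0.4,-0.4,0,0,0,0,-1]
    - [-0.4,-0.4,0,0,0,0,-1]
    - [-0.3,-0.3,0,0,0,0,-1]
    - [-0.15,-0.15,0,0,0,0,-1]
    - [0,0,0,0,0,0,-1]

```text
time_s: 9.4
tool_pos: [0.4804, 0.2278, 0.0516]
eef_rot: [2.902, 1.201, -0.0]
contact_force: [3.7, -3.0, 5.1]
opening: 0.274
grip_force: 20.0
```

Request:
send_rows:
  plan:
    - [-0.1,-0.1,0,0,0,0,-1]
    - [-0.1,-0.1,0,0,0,0,-1]
    - [0,0,0,0,0,0,-1]

```text
time_s: 9.7
tool_pos: [0.48, 0.2273, 0.0518]
eef_rot: [-2.903, -1.2, -0.008]
contact_force: [8.7, 3.7, -1.7]
opening: 0.269
grip_force: 20.0
```

It's at the end stop: the force rises and the knob no longer moves. Releasing, rising and checking.

Request:
send_rows:
  plan:
    - [0.1,0.1,0,0,0,0,-1]
    - [0,0,0,0,0,0,-0.2]
    - [0,0,0,0,0,0,0.2]
    - [0,0,0,0,0,0,0.2]
    - [0,0,0,0,0,0,0.2]
    - [0,0,1,0,0,0,0.2]
    - [0,0,2.5,0,0,0,0.2]
    - [0,0,2.5,0,0,0,0.2]
    - [0,0,3,0,0,0,0.2]
    - [-1,-1,3,0,0,0,0.2]
    - [-2,-2,2,0,0,0,0.2]
    - [0,0,0,0,0,0,0.2]

```text
time_s: 10.9
tool_pos: [0.45, 0.1967, 0.1952]
eef_rot: [2.902, 1.2, 0.008]
contact_force: [0.1, 0.4, 0.2]
opening: 0.6
grip_force: 0.0
```

Run:
```python
from h import *
im,d=get_image("side"); c=cv2.resize(im[130:300,140:380],None,fx=3,fy=3);cv2.imwrite("pics/s4.png",c[...,::-1])
w=world("side",d);h=cv2.cvtColor(im,cv2.COLOR_RGB2HSV)[...,2]
k=(h<60)&(np.hypot(w[...,0]-.48,w[...,1]-.228)<.03)&(w[...,2]>.03)&(w[...,2]<.075);p=w[k];print(len(p),np.median(p,0))
print("before .5125 .2724")
```

```text
184 [0.47817754 0.23635737 0.06098631]
before .5125 .2724
```

View pics/s4.png

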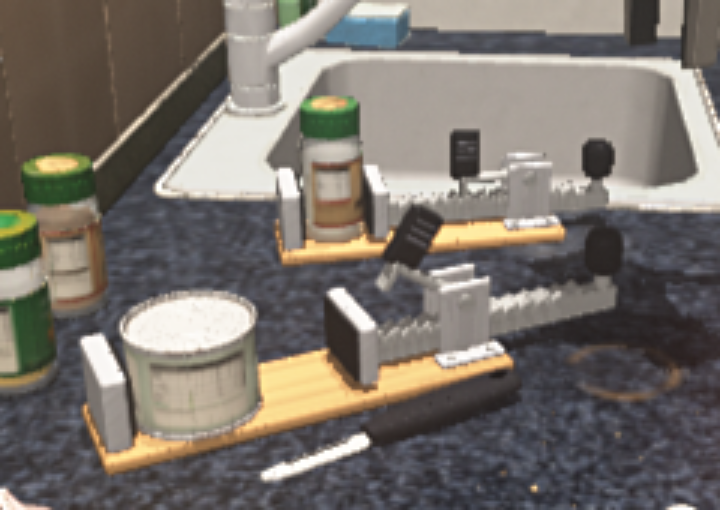

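The jaw now stands well off the tin, at (350,335) in the crop, and the pawl is up. The knob has moved 50 mm, the tin hasn't moved and the jar clamp is shut.

```bash
python3 -c "
from cell import *
print(close_job())"
```

```text
the job is handed in; nothing more can be done
None
```

The tin is free: its clamp's pawl is up at about 0.6 rad, the bar is drawn back 50 mm to its stop, the tin still stands in place, the jar clamp is untouched, and the job is handed in at about 11 s.

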